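# Key the food processor's slicing disc onto its pin

## Robot

A 6-joint arm with a two-finger parallel gripper is mounted at the origin on a cart in front of the work surface, level with it; the furniture and walls round the work are solid. World frame = base frame: x ahead of the robot, y to its left, z up, the work surface at z = 0. Lengths are in m, angles in degrees, forces in N, time in s.
With the tool pointing down it reaches from about 0.4 to 0.825 m from the base axis. Payload 7 kg.
Tool frame: the origin (TCP) lies at the very end of the fingers, on their centre line; the grasp point (between the pads) lies 19 mm behind it (r.hold_point_z is the distance from the TCP to the grasp point, in m); z points along the fingers, y is the direction in which the jaws open and shut (so a half turn about z gives the same grasp; the last joint's range is limited). The gripper opens to 88 mm and grips with 3 to 60 N. Pads are 19 mm wide; open, the fingers measure 130 mm over their backs; the gripper's body (78 mm by 193 mm) begins 47 mm behind the grasp point.
Start: joints at [90.189, 20.546, 0.682, 0, -70.136, -16.507], TCP at [0.19, 0.648, 0.227] pointing down, gripper open.
Joint ranges: [-176.03, 176.03], [-82.01, 121.73], [-58.28, 71.71], [-173.87, 95.51], [-174.79, -0.11], [-173.66, 173.66]. Speed limits (degrees/s): [136.94, 136.94, 172.46, 180, 180, 180].

## Interface

Orientations are given as [roll, pitch, yaw] about the fixed x, y, z axes, in that order (R = Rz(yaw) Ry(pitch) Rx(roll)).
In Python, from plant import r gives the robot as it stands. The module is installed in compiled form; this text tells all that it offers.
- The arm moves only by the shell command python3 -m inch 'ROWS' [FORCE]. ROWS is text: rows parted by semicolons, each of 7 numbers parted by spaces: the shift along the tool's x, y, z in m, then the turn, a rotation vector about the tool's x, y, z in rad, then the opening, from 0 (shut) to 1 (fully open). In form: tx ty tz ax ay az jaw; .... A call has 1 to 20 rows; each row shifts and turns the commanded pose from where the row before left it, along the tool's axes as they then stand; what a row does not reach is not made up. A row lasts 1/12 s, in which the tool goes at most 41.7 mm and 7.16 degrees, less where a joint would pass 70% of its speed; a pose out of reach is approached as far as the arm can. A call with a gripper value outside its range is refused whole. The fingers move at their own pace and stop on an object; FORCE is the grip in N (left out, the last holds). Time passes only in rows, so rows that do not move let the fingers close. It gives the time, the measured TCP pose, the force and the opening at its end, in the units of the state.
- r.get_state(): the state, without advancing time (a new reading comes with each control period).
- r.capture(name): name is "side" or "top"; returns the picture (420x560x3 uint8, red, green, blue); there is no depth.
- r.camera_params(name): a dict with "vfov" (degrees; the focal length in pixels is half the picture's height over the tangent of half this angle, whatever the lens; pixels are square), "cx", "cy" (the principal point, pixels), "R" (3x3) and "t" (3): a world point X has camera coordinates R X + t. Camera axes: x right, y down, z forward; pixel columns grow to the right and rows downward; lengths in m; the calibration is good to about 2 mm. A picture is of the moment at which its call begins. camera_params takes no time and is no camera call.
- r.close_job(): hands the job in, once; it reports no verdict.
Trained networks look in the newest picture that a camera, given by its name, has taken for a name from the list of things; names that differ only in an ending like _2 or _b are one class to them, and where a whole thing is asked for, a point or a joint stands for the part that bears it (a point fixed in the world has none). Each returns a list of dicts, best first, with "p" (0 to 1); they miss things now and then, are a little off and sometimes report something else, mostly with a low value. They report only what shows in the picture. A call takes as long as a camera call.
- r.recognise(target, camera): "xy" ([column, row] in pixels, amid what is visible of it).
The state is a dict: "time_s": time; "joints": joint angles; "qd": joint speeds; "joint_torque": joint torques, N m; "tcp_pos": TCP position; "eef_rot": TCP orientation; "contact_force": force on the tool from outside, world axes, zero at the start; "moment": the same for the moment, N m; "gripper_width": finger opening in m.
Only numpy, scipy, OpenCV 4.12 (cv2) and the standard library are available. Lean on these libraries where they do the work, as an engineer would, in place of code of your own. Each camera call takes 0.05 s, during which the arm holds its last target.

## Task

The slicing disc of the food processor sits on its spindle but is not seated: the notch in its rim is away from the pin. Push its finger post round with a fingertip until the notch lies over the pin that sticks inward from the collar, then press the disc down until it is fully seated over the pin, and take the hand away. Do not lift the disc, and leave the shaker and the jars around it where they stand.

Things in the scene. Friction and masses are not known exactly. Their poses are not given: they have to be found in the camera images.
- processor: White round food processor base, no bowl or lid, fixed, 230 mm across the foot; a grey control panel and black dial on its front (own -x side) reach 136 mm from the axis. Origin: on its vertical axis, at the worktop. Its top is an open collar, outer diameter 206 mm, wall 6 mm, rim 86 mm above the worktop; a small white tooth 5 mm high stands on the rim above the pin's root.
- pin (a point): The locating pin: a horizontal steel round pin, 10 mm in diameter, fixed to the collar and sticking radially inward to 72 mm from the processor's axis. This point lies on its centreline, 80 mm from the axis and 80 mm above the worktop; the pin's top is at 85 mm.
- notch (a point): Slot 18 mm wide, open at the rim of the steel disc, reaching in to 67 mm from the axis. This point: middle of the slot, 80 mm from the axis, at mid thickness. The disc, 168 mm in diameter, 5 mm thick, stays level on the processor's axis. Underside 86 mm above the worktop at the start (1 mm above the pin), 77 mm seated: its top is then 4 mm below the collar rim.
- post (a point): The black round finger post, 16 mm in diameter, fixed to the disc 52 mm from the axis, exactly opposite the notch; it stands 24 mm above the disc's top face. This point is the centre of its top, 115 mm above the worktop while unseated, 106 mm seated. About 1.5 N sideways along its circle turns the disc, which stops where it is left.
- hub (a point): The black closed hub in the middle of the disc, 38 mm in diameter at its top, 14 mm above the disc's top face. This point is the centre of its flat top, 105 mm above the worktop while unseated, 96 mm when seated.
- disc (a joint): Turn of the disc, rad, counter-clockwise seen from above: 0 (or any multiple of 2 pi) where the notch lies exactly over the pin; starts between 0.8 and 5.4. No end stops, friction about 0.06 N m. The notch has 4 mm of room each side of the pin, so the disc goes down only within about 0.05 rad of that; elsewhere the pin stops it after 1 mm.
- disc_drop (a joint): How far the disc has been pressed down on its spindle, m: 0 at the start, 0.009 fully seated (a hard stop), negative when lifted. The snug spindle keeps the disc at the height where it is left; about 4 N pressed on it moves it down, so it does not drop of itself.
- shaker: Small glass shaker with a dark dome cap, 37 mm in diameter, 69 mm tall, loose; a bystander. Origin: centre of its underside.
- jam_jar: Glass jar of red jam with a red lid, 61 mm in diameter, 75 mm tall, loose; a bystander. Origin: centre of its underside.
- sugar_jar: Round glass sugar jar with a white cap, 86 mm in diameter, 77 mm tall, loose, behind the processor; a bystander. Origin: centre of its underside.

How it is judged (in metres and radians):
On the way:
1. the disc is turned until its notch lies over the pin (horizontal distance between notch and pin below 0.006 m), for 0.1 s.
At the end, for the whole second after the job is handed in: The notch is over the pin (within 6 mm), the disc is pressed down at least 7.5 of its 9 mm and at rest, and the shaker and both jars stand within 30 mm of where they stood (horizontal distance between notch and pin below 0.006 m and value of joint disc_drop above 0.0075 m and distance of each of shaker, jam_jar, sugar_jar from where it was at the start of the episode below 0.03 m and velocity of joint disc between -0.05 and 0.05 rad/s); the robot touches nothing.
It fails at once if the disc is lifted up off its riding height (value of joint disc_drop below -0.005 m).
It fails at once if the shaker is pushed away or carried (distance of shaker from where it was at the start of the episode above 0.03 m).
It fails at once if the jam_jar is pushed away or carried (distance of jam_jar from where it was at the start of the episode above 0.03 m).
It fails at once if the sugar_jar is pushed away or carried (distance of sugar_jar from where it was at the start of the episode above 0.03 m).
It also fails if it takes over 42 s, if anything falls off the work surface, if the arm or the gripper's body presses on something with over 40 N, if the wrist force passes 120 N, or if a joint passes its speed limit or range.

## Working session

There is one attempt and no reset: what is moved stays moved. The work goes in short steps, Python scripts to look and compute and a shell command to move; the robot and the scene stay as the last step left them, time stands still between calls to the robot, and variables do not carry over. Pictures are saved under pics/ and viewed, and the job is handed in when it is done.

```bash
mkdir -p pics; cat > h.py <<'E'
import numpy as np, cv2
from plant import r
def K(n):
    p=r.camera_params(n); f=210/np.tan(np.radians(p["vfov"])/2); return p,f
def proj(n,X):
    p,f=K(n); c=np.array(p["R"])@np.array(X)+np.array(p["t"]); return np.array([p["cx"]+f*c[0]/c[2],p["cy"]+f*c[1]/c[2]])
def onz(n,uv,z):
    p,f=K(n); R=np.array(p["R"]);t=np.array(p["t"]); d=R.T@np.array([(uv[0]-p["cx"])/f,(uv[1]-p["cy"])/f,1]); o=-R.T@t
    return o+d*(z-o[2])/d[2]
def save(n,f): 
    a=r.capture(n); cv2.imwrite("pics/"+f,a[:,:,::-1]); return a
E
python3 - <<'E'
from h import *
s=r.get_state(); print(s)
for c in ("top","side"):
    save(c,c+"0.png"); print(c,K(c))
    for t,z in (("processor",.09),("pin",.08),("notch",.0885),("post",.115),("hub",.105),("shaker",.035),("jam_jar",.037),("sugar_jar",.04)):
        for d in r.recognise(t,c)[:2]: print(t,d["xy"],round(d["p"],2),onz(c,d["xy"],z).round(4))
print(r.get_state()["time_s"])
E
```

```text
{'time_s': 0.0, 'joints': array([ 9.01877141e+01,  2.05904815e+01,  6.33606195e-01, -1.92278915e-02,
       -7.01337761e+01, -1.65083644e+01]), 'qd': array([ 0.02121849, -0.08905697,  0.13081141, -0.0374192 ,  0.06335688,
       -0.01930109]), 'joint_torque': array([-2.37888671e-03, -5.82723463e+01,  2.93076038e+01,  6.99756458e+00,
        7.07656582e-03, -1.57113959e-04]), 'tcp_pos': array([0.18956086, 0.64733953, 0.22563496]), 'eef_rot': array([ 1.79907949e+02, -8.43111346e-03, -1.63271919e+01]), 'contact_force': array([-0.67613029,  0.02749663, -0.1426299 ]), 'moment': array([ 0.06093643, -0.00808155,  0.00506796]), 'gripper_width': 0.08779075374555712}
top ({'vfov': 43.39186663738035, 'cx': 281.9253063016045, 'cy': 211.85404022442356, 'R': array([[ 0.00856044, -0.99987646, -0.01318279],
       [-0.98931006, -0.00654927, -0.14568018],
       [ 0.14557584,  0.01428895, -0.9892439 ]]), 't': array([0.05437844, 0.62160504, 1.48966717])}, np.float64(527.815741980734))
processor [266.8, 240.5] 0.66 [0.5332 0.1002 0.09  ]
processor [267.9, 232.9] 0.55 [0.5547 0.0974 0.09  ]
pin [267.5, 
[... 466 characters left out ...]
2444956, 'cx': 274.96842805537904, 'cy': 202.41672247236716, 'R': array([[ 0.86807525, -0.49625197,  0.01339178],
       [-0.29588141, -0.53885881, -0.78872389],
       [ 0.39862207,  0.68070931, -0.61460173]]), 't': array([-0.52722247,  0.27634443,  0.84733297])}, np.float64(450.2400018867223))
processor [232.0, 220.5] 0.93 [0.5094 0.0259 0.09  ]
pin [235.7, 217.8] 0.64 [0.5257 0.0414 0.08  ]
notch [234.7, 198.3] 0.65 [0.5513 0.0989 0.0885]
post [231.4, 200.1] 0.59 [0.5276 0.0647 0.115 ]
hub [236.3, 201.1] 0.59 [0.5411 0.0677 0.105 ]
shaker [171.6, 187.2] 0.83 [0.4534 0.2881 0.035 ]
jam_jar [281.4, 337.1] 0.6 [ 0.4705 -0.2624  0.037 ]
sugar_jar [319.3, 194.8] 0.78 [0.7771 0.0645 0.04  ]
0.9
```

View pics/top0.png

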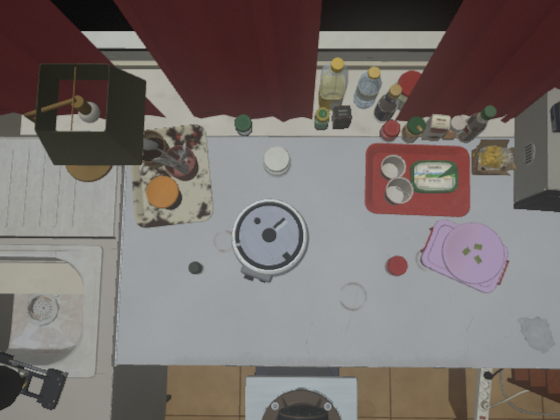

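View pics/side0.png

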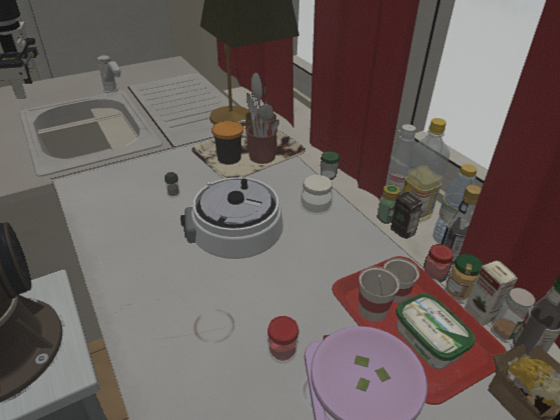

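```bash
python3 - <<'E'
import cv2
a=cv2.imread("pics/top0.png")[175:310,200:340]; cv2.imwrite("pics/topc.png",cv2.resize(a,None,fx=4.4,fy=4.4,interpolation=cv2.INTER_CUBIC))
a=cv2.imread("pics/side0.png")[130:290,140:340]; cv2.imwrite("pics/sidec.png",cv2.resize(a,None,fx=3.7,fy=3.7,interpolation=cv2.INTER_CUBIC))
E
```

```text
(no output)
```

View pics/topc.png

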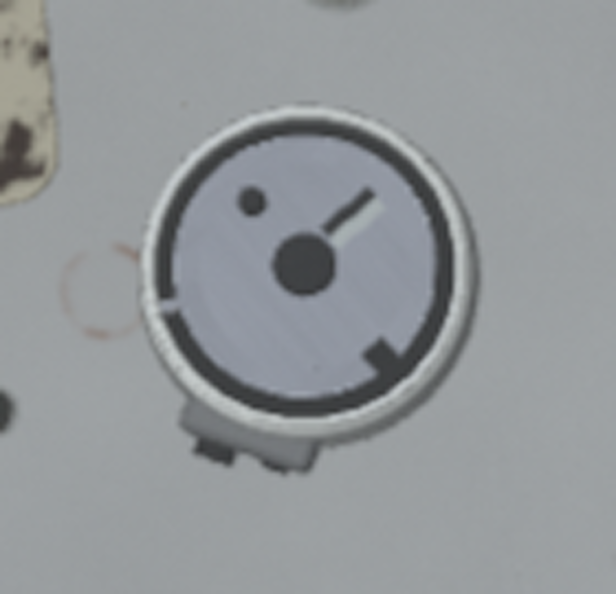

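View pics/sidec.png

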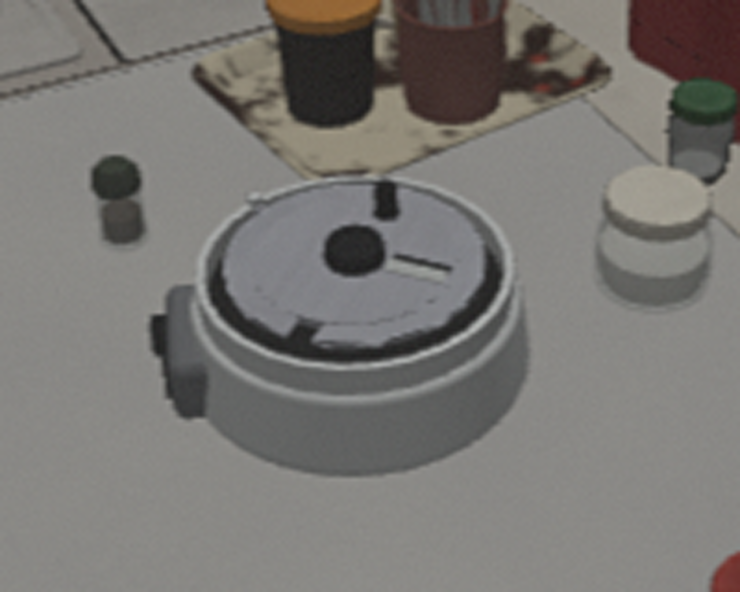

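The top crop shows the hub at about (269,235), the post at (257,221), the notch at (286,256), and the pin and tooth at (237,244). The blade slot points up-right. Next I'll get these positions more precisely.

```bash
cat >> h.py <<'E'
def blob(g,uv,w=6,th=95):
    u,v=map(int,np.round(uv)); p=g[v-w:v+w+1,u-w:u+w+1].astype(float)
    wt=np.clip((150-p)/100,0,1)*(p<th+30)
    Y,X=np.mgrid[v-w:v+w+1,u-w:u+w+1]; return np.array([(wt*X).sum(),(wt*Y).sum()])/wt.sum()
E
python3 - <<'E'
from h import *
g=cv2.imread("pics/top0.png",0)
print(g[214:228,250:265]); print(g[239:250,230:246])
# outer collar circle fit
b=lambda uv,w:blob(g,uv,w)
hub=b((268.5,234.8),9); post=b((256.8,220.3),5); notch=b((286,255.5),3)
print(hub,post,notch)
H=onz("top",hub,.105);P=onz("top",post,.115);N=onz("top",(286,255.7),.091)
T=onz("top",(236.8,244.2),.089)
print(H,P,N,T)
for n,q in (("post",P),("notch",N),("tooth",T)):
    d=(q-H)[:2]; print(n,np.hypot(*d),np.degrees(np.arctan2(d[1],d[0])))
gs=cv2.imread("pics/side0.png",0)
for q in (H,P): print("side",proj("side",q))
E
```

```text
[[149 149 150 149 149 148 148 147 147 147 147 148 147 148 148]
 [150 149 148 149 148 148 147 148 147 146 146 146 147 148 149]
 [149 147 148 148 148 147 147 148 147 147 147 147 147 147 149]
 [149 147 149 148 137 125 112 108 123 140 148 147 147 147 148]
 [148 149 149 148 123  91  74  68  82 106 135 147 146 146 147]
 [149 149 148 139 103  71  66  65  64  70 123 147 148 147 146]
 [147 148 147 133  93  67  65  65  64  60 108 141 148 147 147]
 [148 147 148 133  94  64  65  65  63  60 100 137 148 147 148]
 [149 147 148 144 112  73  61  60  60  64 116 143 148 149 148]
 [149 148 147 148 140 103  63  59  74 112 141 147 147 149 149]
 [152 150 148 148 148 139 128 127 130 141 149 148 148 148 148]
 [150 151 150 148 148 149 149 148 150 149 148 149 149 148 149]
 [149 150 151 149 147 148 149 149 149 149 149 148 148 148 148]
 [149 150 151 150 150 148 148 149 150 149 149 150 148 149 149]]
[[157 148 158 189 167 103  64  62  63 115 142 147 146 145 145 148]
 [157 143 148 186 178 117  66  63  62  90 130 146 145 145 144 147]
 [157 139 158 193 192 134  68  62  63  85 127 145 144 146 145 146]
 [157 144 168 19
[... 241 characters left out ...]
6 146 146]
 [155 146 132 173 190 173 132  97  90  82  73 123 148 147 145 145]
 [154 147 134 156 182 185 150  94  64  63  64  90 132 147 146 145]
 [151 149 142 146 178 197 185 126  64  63  61  66 113 143 147 146]
 [151 153 147 132 166 194 196 156  90  62  62  63  83 128 147 147]]
[268.9801292 234.4844123] [256.91401608 220.36455785] [286.29906814 256.02038439]
[0.54866154 0.09368234 0.105     ] [0.58669873 0.12723307 0.115     ] [0.49103369 0.04602589 0.091     ] [0.52229989 0.18425574 0.089     ]
post 0.05071961899987578 41.41393465170567
notch 0.0747803882541152 -140.41031156302677
tooth 0.09433174280586136 106.22778954602485
side [234.38267846 194.26301196]
side [242.33372284 179.22511684]
```

```bash
python3 - <<'E'
from h import *
from scipy.optimize import minimize
g=cv2.GaussianBlur(cv2.imread("pics/top0.png",0),(0,0),0.7).astype(np.float32)
th=np.linspace(0,2*np.pi,240,endpoint=False)
def samp(c,r_,z):
    pts=np.array([proj("top",[c[0]+r_*np.cos(a),c[1]+r_*np.sin(a),z]) for a in th]).astype(np.float32)
    return cv2.remap(g,pts[:,:1],pts[:,1:],cv2.INTER_LINEAR)[:,0]
# inner collar edge: white rim(r .100) vs dark gap(r .093); disc edge .084: bright inside .081, dark outside .088
f1=lambda c:-(np.mean(samp(c,.100,.086))-np.mean(samp(c,.0945,.086)))
f2=lambda c:-(np.mean(samp(c,.0815,.091))-np.mean(samp(c,.0865,.091)))
for f in (f1,f2): 
    s=minimize(f,[.547,.094],method="Nelder-Mead",options=dict(initial_simplex=[[.547,.094],[.552,.094],[.547,.099]]));print(s.x,s.fun)
c=np.mean([minimize(f,[.547,.094],method="Nelder-Mead",options=dict(initial_simplex=[[.547,.094],[.552,.094],[.547,.099]])).x for f in (f1,f2)],axis=0)
f=lambda n,r_,z: print(n,[(int(np.degrees(t)),int(v)) for t,v in zip(th,samp(c,r_,z)) if abs(np.degrees(t)-(222 if n=="notch" else 105))<20])
f("pin",.0905,.083); f("notch",.078,.091)
P=onz("top",(256.9,220.2),.113);d=P[:2]-c;print("post",np.hypot(*d),np.degrees(np.arctan2(d[1],d[0])))
print(c)
E
```

```text
Traceback (most recent call last):
  File "h.py", line 6, in proj
    p,f=K(n); c=np.array(p["R"])@np.array(X)+np.array(p["t"]); return np.array([p["cx"]+f*c[0]/c[2],p["cy"]+f*c[1]/c[2]])
        ~^^^
  File "h.py", line 4, in K
    p=r.camera_params(n); f=210/np.tan(np.radians(p["vfov"])/2); return p,f
ValueError: time passes only in moves, steps and waits
```

```bash
sed -i '1a from functools import lru_cache' h.py; sed -i 's/^def K(n)/@lru_cache\ndef K(n)/' h.py
cat > ang.py <<'E'
from h import *
import sys
from scipy.optimize import minimize
def analyse(fn,cpin=105,cnotch=222,z=.091):
    g=cv2.GaussianBlur(cv2.imread(fn,0),(0,0),0.7).astype(np.float32)
    th=np.linspace(0,2*np.pi,360,endpoint=False)
    def samp(c,r_,z):
        pts=np.array([proj("top",[c[0]+r_*np.cos(a),c[1]+r_*np.sin(a),z]) for a in th]).astype(np.float32)
        return cv2.remap(g,pts[:,:1],pts[:,1:],cv2.INTER_LINEAR)[:,0]
    f1=lambda c:-(np.mean(samp(c,.100,.086))-np.mean(samp(c,.0945,.086)))
    f2=lambda c:-(np.mean(samp(c,.0815,z))-np.mean(samp(c,.0865,z)))
    cs=[]
    for f in (f1,f2):
        s=minimize(f,[.547,.094],method="Nelder-Mead",options=dict(maxiter=60,initial_simplex=[[.547,.094],[.552,.094],[.547,.099]]));print(s.x.round(4),s.fun);cs.append(s.x)
    c=np.mean(cs,axis=0)
    for n,r_,zz,a0 in (("pin",.0905,.083,cpin),("notch",.078,z,cnotch)):
        v=samp(c,r_,zz); print(n,"from",a0-15,[int(v[(a0+k)%360]) for k in range(-15,16)])
    return c
if __name__=="__main__": analyse(sys.argv[1],*map(int,sys.argv[2:4]))
E
python3 ang.py pics/top0.png
python3 - <<'E'
from plant import r
print(r.get_state()["time_s"])
E
```

```text
[0.5492 0.0954] -75.80865478515625
[0.5491 0.0949] -52.25221252441406
pin from 90 [66, 66, 66, 66, 66, 66, 65, 65, 64, 64, 65, 66, 75, 87, 109, 127, 136, 137, 128, 114, 96, 83, 71, 66, 65, 65, 65, 64, 63, 65, 65]
notch from 207 [145, 144, 144, 144, 140, 133, 121, 107, 92, 79, 69, 64, 62, 62, 62, 63, 64, 67, 75, 87, 102, 118, 131, 142, 146, 148, 149, 149, 148, 148, 148]
0.9
```

```bash
R="" ; python3 -m inch '0.0294 0.0214 0 0 0 0 0.35; 0.0294 0.0214 0 0 0 0 0.35; 0.0294 0.0214 0 0 0 0 0.35; 0.0294 0.0214 0 0 0 0 0.35; 0.0294 0.0214 0 0 0 0 0.35; 0.0294 0.0214 0 0 0 0 0.35; 0.0294 0.0214 0 0 0 0 0.35; 0.0294 0.0214 0 0 0 0 0.35; 0.0294 0.0214 0 0 0 0 0.35; 0.0294 0.0214 0 0 0 0 0.35; 0.0294 0.0214 0 0 0 0 0.35; 0.0294 0.0214 0 0 0 0 0.35; 0.0294 0.0214 0 0 0 0 0.35; 0.0294 0.0214 0 0 0 0 0.35; 0.0294 0.0214 0 0 0 0 0.35; 0.0294 0.0214 0 0 0 0 0.35; 0.0294 0.0214 0 0 0 0 0.35; 0.0294 0.0214 0 0 0 0 0.35' 10
python3 -m inch '0 0 0 0 0 -0.12 0.35; 0 0 0 0 0 -0.12 0.35; 0 0 0 0 0 -0.12 0.35; 0 0 0 0 0 -0.12 0.35; 0 0 0 0 0 -0.12 0.35; 0 0 0 0 0 -0.12 0.35; 0 0 0 0 0 -0.12 0.35; 0 0 0 0 0 -0.12 0.35; 0 0 0 0 0 -0.033 0.35; 0 0 0 0 0 0 0.35; 0 0 0 0 0 0 0.35'
```

```text
time_s: 2.4
tcp_pos: [0.5902, 0.1278, 0.2268]
eef_rot: [-180.0, -0.0, -16.3]
contact_force: [0.1, 1.3, 0.4]
gripper_width: 0.0307
time_s: 3.32
tcp_pos: [0.5893, 0.1294, 0.2266]
eef_rot: [180.0, -0.0, 40.5]
contact_force: [-0.7, -0.4, 0.5]
gripper_width: 0.0306
```

```bash
python3 -m inch '0 0 0.02 0 0 0 0.35; 0 0 0.02 0 0 0 0.35; 0 0 0.02 0 0 0 0.35; 0 0 0.02 0 0 0 0.35; 0 0 0.02 0 0 0 0.35; 0 0 0 0 0 0 0.35'
python3 - <<'E'
from h import *
save("side","side1.png"); save("top","top1.png")
a=cv2.imread("pics/side1.png")[100:270,140:340]; cv2.imwrite("pics/side1c.png",cv2.resize(a,None,fx=3.5,fy=3.5))
E
```

```text
time_s: 3.82
tcp_pos: [0.5869, 0.1285, 0.1225]
eef_rot: [-179.9, 0.3, 40.4]
contact_force: [-0.7, -0.2, -0.5]
gripper_width: 0.0304
```

View pics/side1c.png

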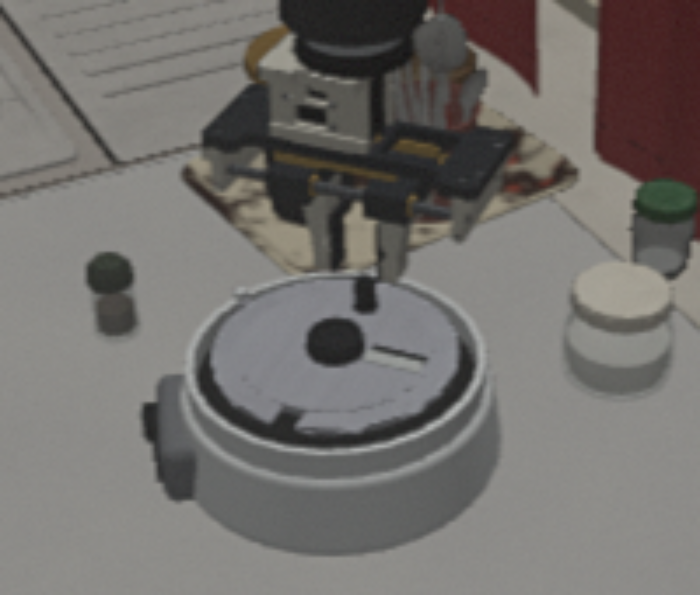

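```bash
python3 -m inch '0 0 0.01 0 0 0 0.35; 0 0 0.008 0 0 0 0.35; 0 0 0 0 0 0 0.35'
python3 -m inch '-0.0004 0.0062 0 0 0 0.12 0.35; -0.0004 0.0062 0 0 0 0.12 0.35; -0.0004 0.0062 0 0 0 0.12 0.35; -0.0004 0.0062 0 0 0 0.12 0.35; -0.0004 0.0062 0 0 0 0.12 0.35; 0 0 0 0 0 0 0.35'
```

```text
time_s: 4.17
tcp_pos: [0.5887, 0.1292, 0.1075]
eef_rot: [-180.0, 0.1, 40.5]
contact_force: [-0.8, -1.1, 0.2]
gripper_width: 0.0307
time_s: 4.67
tcp_pos: [0.6017, 0.1007, 0.1089]
eef_rot: [-180.0, -0.0, 5.8]
contact_force: [0.2, 0.8, -0.2]
gripper_width: 0.0307
```

```bash
python3 -m inch '-0.0004 0.0062 0.001 0 0 0.12 0.35; -0.0004 0.0062 0.001 0 0 0.12 0.35; -0.0004 0.0062 0.001 0 0 0.12 0.35; -0.0004 0.0062 0 0 0 0.12 0.35; -0.0004 0.0062 0 0 0 0.12 0.35; -0.0004 0.0062 0 0 0 0.12 0.35; -0.0004 0.0062 0 0 0 0.12 0.35; -0.0004 0.0062 0 0 0 0.12 0.35; -0.0004 0.0062 0 0 0 0.12 0.35; -0.0004 0.0062 0 0 0 0.12 0.35; 0 0 0 0 0 0 0.35; 0 0 0 0 0 0 0.35'
python3 - <<'E'
from h import *
save("side","side2.png"); save("top","top2.png")
a=cv2.imread("pics/side2.png")[100:270,140:340]; b=cv2.imread("pics/top2.png")[175:310,200:340];
cv2.imwrite("pics/side2c.png",cv2.resize(a,None,fx=3,fy=3));cv2.imwrite("pics/top2c.png",cv2.resize(b,None,fx=4,fy=4))
E
```

```text
time_s: 5.67
tcp_pos: [0.5735, 0.0499, 0.106]
eef_rot: [-180.0, -0.0, -62.2]
contact_force: [0.6, 0.6, -0.4]
gripper_width: 0.031
```

View pics/side2c.png

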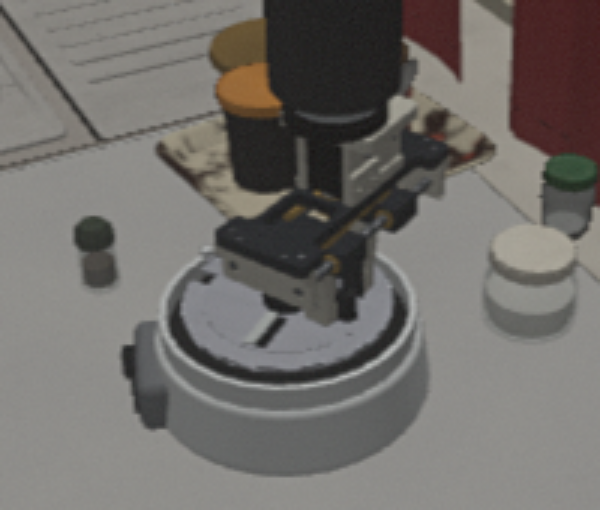

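View pics/top2c.png

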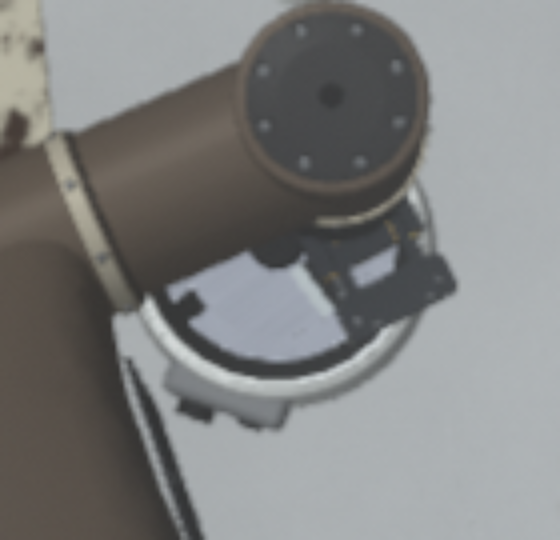

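The disc turns with the hand. The notch now shows at top pixel (247,250), close to the pin at (237,244).

```bash
cat > notch.py <<'E'
from h import *
import sys
c=np.array([.5492,.0951])
def prof(fn,r_,z):
    g=cv2.GaussianBlur(cv2.imread(fn,0),(0,0),0.7).astype(np.float32)
    th=np.radians(np.arange(360)); pts=np.array([proj("top",[c[0]+r_*np.cos(a),c[1]+r_*np.sin(a),z]) for a in th]).astype(np.float32)
    return cv2.remap(g,pts[:,:1],pts[:,1:],cv2.INTER_LINEAR)[:,0].astype(int)
a,b=int(sys.argv[2]),int(sys.argv[3]); z=float(sys.argv[4]) if len(sys.argv)>4 else .091
for r_ in (.076,.078,.0905): print(r_,a,list(map(int,prof(sys.argv[1],r_,z if r_<.09 else .083)[a:b])))
E
python3 notch.py pics/top2.png 95 150
```

```text
0.076 95 [67, 66, 66, 65, 64, 63, 63, 62, 62, 61, 61, 61, 61, 61, 62, 64, 74, 87, 103, 122, 139, 146, 152, 148, 140, 127, 107, 88, 74, 62, 57, 56, 56, 56, 56, 57, 63, 72, 87, 109, 128, 144, 153, 158, 161, 162, 163, 163, 163, 163, 163, 163, 163, 163, 163]
0.078 95 [67, 67, 66, 65, 64, 63, 63, 62, 62, 61, 61, 61, 61, 61, 61, 64, 73, 84, 104, 124, 137, 147, 152, 152, 146, 131, 112, 92, 74, 63, 59, 56, 56, 56, 56, 59, 64, 77, 97, 117, 135, 149, 157, 158, 160, 161, 160, 160, 161, 161, 161, 161, 161, 160, 161]
0.0905 95 [69, 68, 68, 67, 66, 65, 64, 63, 62, 62, 62, 61, 60, 60, 59, 59, 58, 58, 58, 58, 59, 59, 58, 58, 59, 58, 57, 57, 57, 57, 56, 57, 57, 56, 58, 58, 57, 58, 57, 58, 58, 57, 59, 58, 59, 59, 58, 59, 58, 58, 58, 59, 58, 59, 59]
```

```bash
python3 -m inch '-0.0004 0.0062 0 0 0 0.12 0.35; -0.0004 0.0062 0 0 0 0.12 0.35; -0.0003 0.0052 0 0 0 0.10 0.35; 0 0 0 0 0 0 0.35; 0 0 0 0 0 0 0.35; 0 0 0 0 0 0 0.35'
python3 - <<'E'
from h import *
save("top","top3.png"); save("side","side3.png")
b=cv2.imread("pics/top3.png")[175:310,200:340]; cv2.imwrite("pics/top3c.png",cv2.resize(b,None,fx=4,fy=4,interpolation=2))
a=cv2.imread("pics/side3.png")[150:270,180:300]; cv2.imwrite("pics/side3c.png",cv2.resize(a,None,fx=4,fy=4,interpolation=2))
E
python3 notch.py pics/top3.png 85 130
```

```text
time_s: 6.27
tcp_pos: [0.5569, 0.0448, 0.1055]
eef_rot: [180.0, -0.0, -81.7]
contact_force: [-0.0, -0.0, -0.1]
gripper_width: 0.0305
0.076 85 [88, 87, 86, 86, 85, 84, 83, 82, 82, 81, 81, 80, 79, 78, 78, 77, 77, 76, 75, 74, 74, 73, 72, 72, 71, 71, 70, 69, 69, 68, 66, 66, 65, 64, 64, 63, 63, 62, 62, 62, 61, 61, 61, 66, 74]
0.078 85 [88, 88, 87, 86, 85, 84, 84, 83, 82, 82, 80, 80, 80, 79, 78, 77, 77, 76, 75, 74, 74, 73, 73, 72, 72, 71, 70, 70, 69, 68, 67, 66, 65, 64, 63, 63, 63, 62, 62, 61, 61, 61, 63, 68, 77]
0.0905 85 [90, 90, 89, 88, 87, 87, 86, 85, 84, 83, 82, 81, 81, 80, 80, 79, 78, 77, 76, 75, 75, 74, 73, 72, 71, 70, 70, 69, 68, 66, 65, 64, 63, 63, 62, 62, 61, 61, 60, 60, 59, 58, 58, 58, 58]
```

View pics/top3c.png

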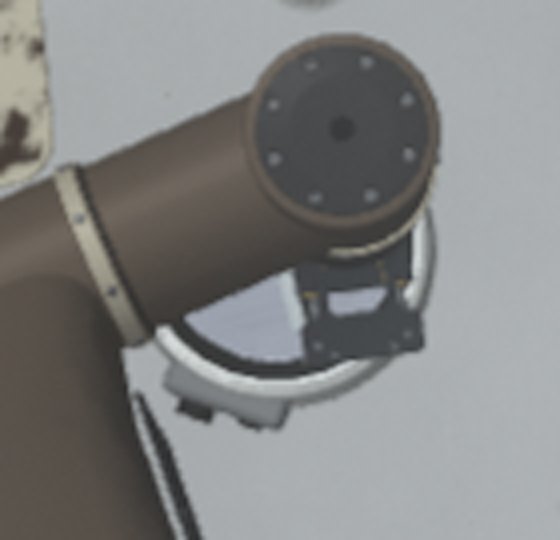

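View pics/side3c.png

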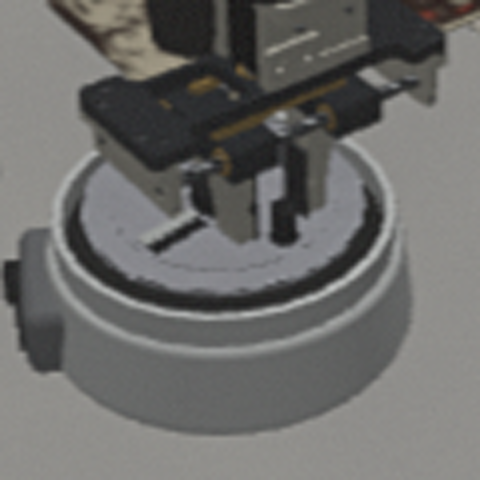

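```bash
python3 -m inch '0 -0.005 0 0 0 0 0.35; 0 0 0 0 0 0 0.35; 0 0 -0.015 0 0 0 0.35; 0 0 -0.025 0 0 0 0.35; 0 0 -0.03 0 0 0 0.35; 0 0 -0.03 0 0 0 0.35; 0.03 0 0 0 0 0 0.2; 0.03 0 0 0 0 0 0; 0.03 0 0 0 0 0 0; 0.03 0 0 0 0 0 0; 0.03 0 0 0 0 0 0; 0.03 0 0 0 0 0 0; 0.03 0 0 0 0 0 0; 0 0 0 0 0 0 0'
python3 - <<'E'
from h import *
save("top","top4.png"); save("side","side4.png")
b=cv2.imread("pics/top4.png")[175:310,200:340]; cv2.imwrite("pics/top4c.png",cv2.resize(b,None,fx=4,fy=4,interpolation=2))
E
python3 notch.py pics/top4.png 85 130
```

```text
time_s: 7.53
tcp_pos: [0.5911, -0.1669, 0.205]
eef_rot: [179.9, -0.0, -82.2]
contact_force: [-0.1, 1.1, -0.3]
gripper_width: 0.0001
0.076 85 [164, 164, 165, 165, 165, 165, 165, 165, 165, 165, 165, 162, 159, 148, 134, 119, 103, 95, 97, 105, 119, 134, 138, 142, 133, 121, 115, 113, 119, 133, 146, 155, 164, 166, 168, 168, 169, 169, 169, 169, 169, 169, 169, 169, 169]
0.078 85 [164, 164, 165, 165, 165, 165, 165, 164, 164, 164, 164, 163, 161, 151, 141, 125, 107, 101, 100, 112, 130, 143, 151, 151, 139, 130, 121, 115, 127, 139, 149, 159, 164, 166, 167, 167, 167, 167, 167, 167, 167, 168, 167, 167, 167]
0.0905 85 [72, 72, 72, 72, 72, 73, 73, 73, 72, 72, 72, 71, 71, 70, 70, 71, 72, 82, 95, 121, 142, 153, 156, 145, 128, 108, 93, 79, 73, 72, 73, 72, 71, 71, 72, 72, 70, 70, 71, 71, 71, 71, 71, 71, 71]
```

View pics/top4c.png

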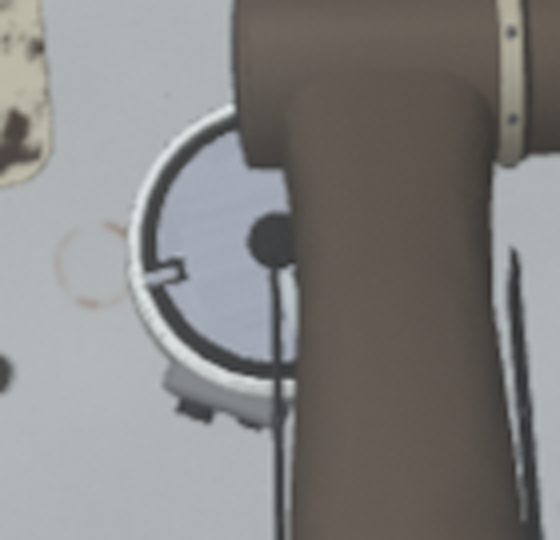

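View pics/side4.png

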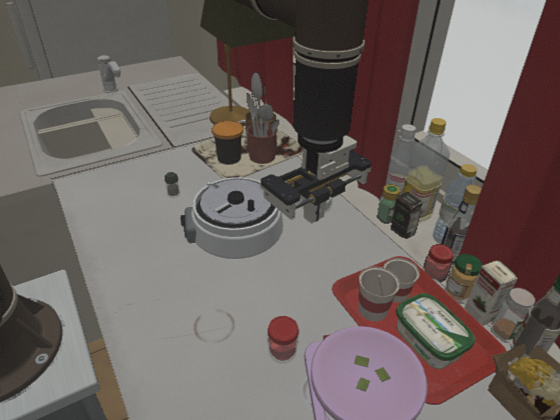

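The pin shows inside the notch, and their angles agree: pin 106.8°, notch about 106.5°. Next I'll press on the hub with the jaws shut.

```bash
python3 -m inch '-0.0295 0.00065 0 0 0 0 0; -0.0295 0.00065 0 0 0 0 0; -0.0295 0.00065 0 0 0 0 0; -0.0295 0.00065 0 0 0 0 0; -0.0295 0.00065 0 0 0 0 0; -0.0295 0.00065 0 0 0 0 0; -0.0295 0.00065 0 0 0 0 0; -0.0295 0.00065 0 0 0 0 0; -0.0295 0.00065 0 0 0 0 0; 0 0 0.02 0 0 0 0; 0 0 0.025 0 0 0 0; 0 0 0.025 0 0 0 0; 0 0 0.015 0 0 0 0; 0 0 0 0 0 0 0; 0 0 0 0 0 0 0'
python3 - <<'E'
from plant import r
s=r.get_state();print(s["tcp_pos"],s["contact_force"])
E
```

```text
time_s: 8.88
tcp_pos: [0.5477, 0.1, 0.1204]
eef_rot: [179.9, -0.0, -81.9]
contact_force: [1.0, 0.9, 1.0]
gripper_width: 0.0005
[0.54773157 0.09995783 0.12038416] [0.98048164 0.91311296 0.96740086]
```

```bash
python3 -m inch '0.005 -0.0008 0 0 0 0 0; 0 0 0.006 0 0 0 0; 0 0 0.004 0 0 0 0; 0 0 0.003 0 0 0 0; 0 0 0.002 0 0 0 0; 0 0 0.002 0 0 0 0; 0 0 0.002 0 0 0 0; 0 0 0 0 0 0 0'; python3 -m inch '0 0 0.002 0 0 0 0; 0 0 0.002 0 0 0 0; 0 0 0 0 0 0 0;0 0 0 0 0 0 0'
```

```text
time_s: 9.55
tcp_pos: [0.5497, 0.0945, 0.1014]
eef_rot: [180.0, -0.0, -82.0]
contact_force: [0.4, 0.1, -0.9]
gripper_width: 0.0005
time_s: 9.88
tcp_pos: [0.5497, 0.0946, 0.0973]
eef_rot: [-180.0, 0.0, -82.0]
contact_force: [0.1, -0.5, 0.6]
gripper_width: 0.0007
```

```bash
python3 -m inch '0 0 0.001 0 0 0 0; 0 0 0.001 0 0 0 0; 0 0 0 0 0 0 0'; python3 -m inch '0 0 0.001 0 0 0 0; 0 0 0 0 0 0 0'; python3 -m inch '0 0 0.001 0 0 0 0; 0 0 0 0 0 0 0'
```

```text
time_s: 10.13
tcp_pos: [0.5498, 0.0946, 0.0962]
eef_rot: [-180.0, -0.0, -82.0]
contact_force: [-2.6, -0.1, 9.5]
gripper_width: 0.0008
time_s: 10.3
tcp_pos: [0.5498, 0.0946, 0.0961]
eef_rot: [-180.0, -0.0, -82.0]
contact_force: [-6.9, 0.4, 17.4]
gripper_width: 0.0004
time_s: 10.47
tcp_pos: [0.5499, 0.0946, 0.096]
eef_rot: [-179.9, -0.0, -82.0]
contact_force: [-11.0, -1.1, 24.4]
gripper_width: 0.0001
```

It hit a hard stop with the tip at 96.0 mm, which is the seated hub height. I'll move the hand away and check.

```bash
python3 -m inch '0 0 -0.004 0 0 0 0; 0 0 -0.006 0 0 0 0; 0 0 -0.02 0 0 0 0; 0 0 -0.03 0 0 0 0; 0 0 -0.03 0 0 0 0; 0 0 -0.02 0 0 0 0; 0.03 0 0 0 0 0 0; 0.03 0 0 0 0 0 0; 0.03 0 0 0 0 0 0; 0.03 0 0 0 0 0 0; 0.03 0 0 0 0 0 0; 0.03 0 0 0 0 0 0; 0.03 0 0 0 0 0 0; 0.03 0 0 0 0 0 0; 0.03 0 0 0 0 0 0; 0 0 0 0 0 0 0; 0 0 0 0 0 0 0'
python3 - <<'E'
from h import *
save("top","top5.png"); save("side","side5.png")
b=cv2.imread("pics/top5.png")[175:310,200:340]; a=cv2.imread("pics/side5.png")[165:265,175:295]
b=cv2.resize(b,None,fx=3,fy=3,interpolation=2);a=cv2.resize(a,(372,310),interpolation=2)
o=np.zeros((405,792,3),np.uint8);o[:,:420]=b;o[:310,420:]=a;cv2.imwrite("pics/f5.png",o)
for t,z in (("hub",.096),("post",.106),("shaker",.035),("jam_jar",.037),("sugar_jar",.04)):
    for c in ("top","side"):
        for d in r.recognise(t,c)[:2]: print(t,c,d["xy"],round(d["p"],2))
c0=[.5492,.0951]
for z in (.105,.096): print("hub pred side",z,proj("side",c0+[z]))
E
python3 notch.py pics/top5.png 85 130 .082
```

```text
time_s: 11.88
tcp_pos: [0.5869, -0.1743, 0.2029]
eef_rot: [180.0, 0.0, -82.2]
contact_force: [-0.2, 0.8, 0.1]
gripper_width: 0.0004
hub top [259.2, 238.0] 0.67
hub side [234.6, 205.1] 0.68
post top [255.4, 236.0] 0.82
post side [234.1, 202.3] 0.74
shaker top [193.2, 267.8] 0.57
shaker side [173.1, 185.1] 0.54
jam_jar top [396.9, 268.1] 0.69
jam_jar top [277.7, 157.4] 0.59
jam_jar side [281.8, 337.1] 0.97
sugar_jar top [277.6, 157.4] 0.7
hub pred side 0.105 [234.32789591 193.88225551]
hub pred side 0.096 [234.48697766 196.90769735]
0.076 85 [164, 165, 164, 164, 164, 164, 164, 164, 164, 164, 164, 163, 159, 151, 142, 125, 111, 106, 102, 115, 127, 134, 138, 131, 119, 109, 104, 103, 117, 133, 146, 157, 164, 167, 169, 169, 169, 169, 169, 169, 169, 169, 169, 169, 169]
0.078 85 [162, 162, 162, 162, 162, 163, 163, 162, 162, 162, 162, 161, 157, 151, 140, 125, 113, 108, 109, 125, 140, 146, 152, 140, 128, 116, 107, 110, 122, 135, 148, 160, 164, 167, 167, 167, 167, 166, 166, 166, 167, 167, 167, 167, 167]
0.0905 85 [71, 71, 72, 72, 72, 72, 72, 72, 71, 71, 71, 70, 71, 70, 70, 71, 72, 82, 95, 121, 142, 153, 155, 144, 127, 107, 92, 78, 72, 71, 71, 71, 70, 70, 71, 71, 69, 69, 70, 70, 70, 70, 70, 70, 70]
```

View pics/f5.png

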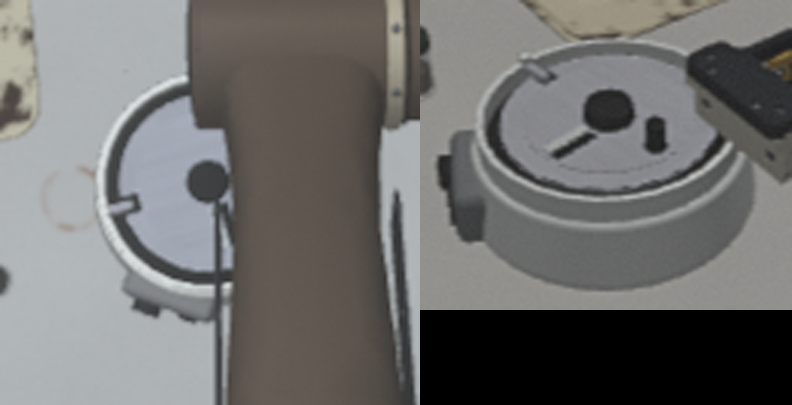

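View pics/side5.png

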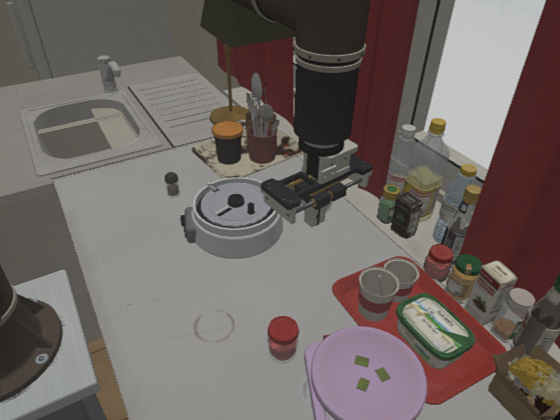

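In the final views the pin at (238,243) lies centred in the notch. The disc sits lower in the collar than before, and the hand is clear. The shaker and jam jar are unmoved, and the sugar jar is unmoved in the top view. Handing in.

```bash
python3 - <<'E'
from plant import r
print(r.close_job())
E
```

```text
the job is handed in; nothing more can be done
None
```

The disc is turned, pressed down and seated over the pin, and the job is handed in at about 13 s of the 42 s allowed. No verdict was reported.

- **Turning:** I lowered the half-open fingers around the finger post without gripping it. One fingertip then pushed the post about 114° clockwise until the notch lay over the pin.
- **Pressing:** With the jaws shut, I pressed on the hub until it met a hard stop. The fingertips were at 96.0 mm, the given seated hub height, with about 24 N of force. I then lifted the hand clear.
- **Notch and pin:** Before pressing, the top camera put the pin at 106.8° and the notch at about 106.5°. Afterwards the pin still looked centred in the notch.
- **Seating:** The side view shows the disc lower in the collar. The hand was about 0.27 m to one side and 0.2 m up, with no contact force beyond sensor noise.
- **Bystanders:** The shaker and jam jar were found again within a few pixels of where they started. The sugar jar was found about 5 pixels off in the top view. At the end it was hidden by the gripper in the side view, so that view could not confirm it.
- **Disagreements:** The trained networks' points for the hub, post, pin and notch did not match the pictures well, especially for the post and notch. I used my own fits to the pictures for those positions instead.

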